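# Pack a handle kit from the canted bin

### The arm

A 7-joint arm with a two-finger parallel gripper is mounted at the origin on the work surface. World frame = base frame: x ahead of the robot, y to its left, z up, the work surface at z = 0. Lengths are in m, angles in degrees, forces in N, time in s.
With the tool pointing down it reaches from about 0.425 to 1.025 m from the base axis. Payload 9.4 kg.
Tool frame: the origin (TCP) lies at the very end of the fingers, on their centre line; the grasp point (between the pads) lies 19 mm behind it; z points along the fingers, y is the line along which they close (so a half turn about z gives the same grasp; the last joint's range is limited). The gripper opens to 93 mm and grips with 3 to 60 N. Pads are 15 mm wide; open, the fingers measure 128 mm over their backs; the gripper's body (75 mm by 188 mm) begins 65 mm behind the grasp point.
Start: joints at [-76.186, 34.337, -0.143, 91.639, 0.103, 54.024, -4.572], TCP at [0.227, 0.689, 0.219] pointing down, gripper open.
Joint ranges: [-147.43, 147.43], [-19.82, 112.94], [-74.19, 73.91], [6.32, 146.72], [-59.91, 239.91], [6.04, 106.73], [-150.56, 150.56]. Speed limits (degrees/s): [127.2, 127.2, 172.46, 172.46, 180, 180, 180].

### API

Orientations are given as [roll, pitch, yaw] about the fixed x, y, z axes, in that order (R = Rz(yaw) Ry(pitch) Rx(roll)).
In Python, from cell import bot, imaging, sign_off gives the robot as it stands.
- The arm moves only by the shell command python3 -m creep 'ROWS' [FORCE]. ROWS is JSON, a list of rows, each a list of 3 entries, a list of its own where there are three numbers: the shift along the tool's x, y, z as a fraction of full scale, then the turn, a rotation vector about the tool's x, y, z as a fraction of full scale, then the opening, from 0 (shut) to 1 (fully open). In form: [[[dx, dy, dz], [wx, wy, wz], fingers], ...]. A call has 1 to 8 rows; each row shifts and turns the commanded pose from where the row before left it, along the tool's axes as they then stand; what a row does not reach is not made up. Full scale, the value 1, is 2 cm for a shift and 2 pi rad for a turn. A row lasts 1/8 s, in which the tool goes at most 62.5 mm and 10.7 degrees, less where a joint would pass 70% of its speed; a pose out of reach is approached as far as the arm can. A call with a number of a shift or a turn outside -1 to 1 is refused whole. A call with a gripper value outside its range is refused whole. The fingers move at their own pace and stop on an object; FORCE is the grip in N (left out, the last holds). Time passes only in rows, so rows that do not move let the fingers close. It gives the time, the measured TCP pose, the force, the opening and the grip force at its end, in the units of the state.
- bot.get_obs(): the state, without advancing time (a new reading comes with each control period).
- imaging.grab_frame(name): name is "scene" or "top" or "wrist"; returns a dict with "frame" (420x560x3 uint8, red, green, blue), "K" (3x3 intrinsics, pixels), "extrinsics" (4x4, takes a point from camera to world coordinates). Camera axes: x right, y down, z forward; pixel columns grow to the right and rows downward; lengths in m; the calibration is good to about 2 mm. A picture is of the moment at which its call begins. There is no depth.
- sign_off(): hands the job in; it is judged then, once.
The state is a dict: "time_s": time; "q": joint angles; "joint_vel": joint speeds; "tau": joint torques, N m; "position": TCP position; "tcp_rot": TCP orientation; "wrist_force": force on the tool from outside, world axes, zero at the start; "torque": the same for the moment, N m; "width": finger opening in m; "grip_force": force on a finger pad.
Only numpy, scipy, OpenCV 4.12 (cv2) and the standard library are available. Lean on these libraries where they do the work, as an engineer would, in place of code of your own. Each camera call takes 0.05 s, during which the arm holds its last target. There are 200 camera calls.

### The job

Pack the handle kit: take the brass bow pull and the black bow pull out of the canted bin and lay them, not drop them, plate down and flat in the foam of the open kit case, the brass one in the long well and the black one in the short well. When both are in, lower the case's lid fully shut without slamming it. Leave the steel pull in the bin, the tin in the case and the two bead tubs where they are.

Things in the scene. Friction and masses are not known exactly. Their poses are not given: they have to be found in the camera images.
- brass_pull: Brass bow pull (cabinet handle): back plate 112 x 32 x 5 mm, and above it a straight grip bar 12 wide x 12 mm thick, 96 mm long, top 32 mm over the plate's underside, on two 12 mm feet at its ends. Origin: centre of the plate's underside; y along its length, z out of the bar. 220 g. Starts plate down in the canted bin, length across the bin.
- black_pull: Black bow pull (cabinet handle): back plate 80 x 32 x 5 mm, and above it a straight grip bar 12 wide x 12 mm thick, 64 mm long, top 32 mm over the plate's underside, on two 12 mm feet at its ends. Origin: centre of the plate's underside; y along its length, z out of the bar. 140 g. Starts plate down in the canted bin, length across the bin.
- steel_pull: Bright steel bow pull (cabinet handle): back plate 96 x 32 x 5 mm, and above it a straight grip bar 12 wide x 12 mm thick, 80 mm long, top 32 mm over the plate's underside, on two 12 mm feet at its ends. Origin: centre of the plate's underside; y along its length, z out of the bar. 180 g. Starts plate down in the canted bin, length across the bin. It must stay there.
- bin: White bin on a blue stand, fixed, 364 mm wide (y). Origin: centre of its foot; opens to its +x, away from the robot. Floor canted 30 degrees about y: from x = 65, z = 30 mm it rises 150 mm along the slope to -x. Walls (5 mm) square to the floor: front lip 35, sides 50, clear back wall (-x) 90 mm high, which leans out over the pulls.
- bin_stop (a point): Middle of the top of a blue rib 6 mm high across the bin's floor, 58 to 62 mm up the slope, on which the pulls' plates rest. The pulls lie side by side along it, 116 mm apart in any order, centres 79 mm up the slope.
- case: Grey kit case, fixed, 220 (x) x 250 (y) x 50 mm high, walls and floor 6 mm. Origin: centre of its underside; the lid hinges on its +x rim. Inside is a blue foam insert 10 mm thick (top at z = 16 mm) with three wells that go down to the case's floor (z = 6 mm); one holds a tin.
- long_well (a point): Centre of the floor of the foam's long well, 44 (case x) x 124 mm (case y), 10 mm deep; axes as the case's. At (35, 0, 6) mm in the case.
- short_well (a point): Centre of the floor of the foam's short well, 92 (case x) x 44 mm (case y), 10 mm deep; axes as the case's. At (-46, 55, 6) mm in the case.
- lid (a joint): Angle of the case's lid: 0 shut, pi/2 upright, grows as it opens. Stiff hinge: it stays where it is left, about 2 N at the free edge moves it. Clear plate with green edges, 220 x 250 x 6 mm; green knob 26 mm tall and wide on its outer face, 20 mm from the middle of the free edge.
- lid_hinge (a point): Middle of the lid's hinge line, on the lid's underside, at (110, 0, 50.5) mm in the case; the hinge runs along the case's y. Turns with the lid: its -x axis points to the free edge, its z out of the outer face.
- lid_front_edge (a point): Middle of the lid's free edge (half way through its thickness), 220 mm from the hinge; axes as lid_hinge.
- screw_tin: Flat metal tin 62 x 44 x 22 mm already packed in the third well of the case, near (-46, -58) mm in the case. Origin: centre of its underside.
- bead_tub: Clear round tub of metal beads, 100 mm across, 85 mm high, beyond the bin and the case. Origin: centre of its underside.
- stud_tub: Clear round tub of brass beads, 90 mm across, 75 mm high, beyond the bin. Origin: centre of its underside.
Not all that is in view belongs to the job. What is shaped like the black_pull but pink is not meant.

How it is judged (in metres and radians):
On the way, in this order (a step that is already met when the one before it is completed fails the run):
1. one of the two pulls lies in its well, let go (((x of brass_pull in the frame of long_well between -0.01 and 0.01 m and y of brass_pull in the frame of long_well between -0.01 and 0.01 m and z of brass_pull in the frame of long_well between -0.004 and 0.004 m and angle between the y axis of brass_pull and the y axis of case, either way round below 0.2 rad and angle between brass_pull's own z axis and vertical below 0.08 rad and contact force between brass_pull and the fingers below 0.3 N) or (x of black_pull in the frame of short_well between -0.01 and 0.01 m and y of black_pull in the frame of short_well between -0.01 and 0.01 m and z of black_pull in the frame of short_well between -0.004 and 0.004 m and angle between the y axis of black_pull and the x axis of case, either way round below 0.2 rad and angle between black_pull's own z axis and vertical below 0.08 rad and contact force between black_pull and the fingers below 0.3 N))), for 0.2 s.
2. both pulls lie in their wells, let go, with the lid still open (over 0.8 rad) (x of brass_pull in the frame of long_well between -0.01 and 0.01 m and y of brass_pull in the frame of long_well between -0.01 and 0.01 m and z of brass_pull in the frame of long_well between -0.004 and 0.004 m and angle between the y axis of brass_pull and the y axis of case, either way round below 0.2 rad and angle between each of brass_pull, black_pull's own z axis and vertical below 0.08 rad and contact force between each of brass_pull, black_pull and the fingers below 0.3 N and x of black_pull in the frame of short_well between -0.01 and 0.01 m and y of black_pull in the frame of short_well between -0.01 and 0.01 m and z of black_pull in the frame of short_well between -0.004 and 0.004 m and angle between the y axis of black_pull and the x axis of case, either way round below 0.2 rad and value of joint lid above 0.8 rad), for 0.2 s.
At the end, for the whole second after the job is handed in: Brass pull in the long well, black in the short: within 10 mm of its centre in x and y and 4 mm of its floor, along it within 0.2 rad, plate down within 0.08 rad, let go, at rest; lid under 0.06 rad; steel pull within 40 mm of its start (x of brass_pull in the frame of long_well between -0.01 and 0.01 m and y of brass_pull in the frame of long_well between -0.01 and 0.01 m and z of brass_pull in the frame of long_well between -0.004 and 0.004 m and angle between the y axis of brass_pull and the y axis of case, either way round below 0.2 rad and angle between each of brass_pull, black_pull's own z axis and vertical below 0.08 rad and contact force between each of brass_pull, black_pull and the fingers below 0.3 N and x of black_pull in the frame of short_well between -0.01 and 0.01 m and y of black_pull in the frame of short_well between -0.01 and 0.01 m and z of black_pull in the frame of short_well between -0.004 and 0.004 m and angle between the y axis of black_pull and the x axis of case, either way round below 0.2 rad and value of joint lid below 0.06 rad and linear speed of each of brass_pull, black_pull below 0.02 m/s and distance of steel_pull from where it was at the start of the episode below 0.04 m); the robot touches nothing.
It fails at once if the brass or the black pull is dropped (falls free of the fingers faster than 0.8 m/s) ((linear speed of brass_pull above 0.8 m/s and contact force between brass_pull and the fingers below 0.1 N) or (linear speed of black_pull above 0.8 m/s and contact force between black_pull and the fingers below 0.1 N)).
It fails at once if the lid is slammed (closes faster than 4 rad/s) (velocity of joint lid below -4 rad/s).
It fails at once if the steel pull is shifted more than 40 mm (distance of steel_pull from where it was at the start of the episode above 0.04 m).
It fails at once if the tin in the case is shifted more than 30 mm (distance of screw_tin from where it was at the start of the episode above 0.03 m).
It fails at once if a bead tub is shifted more than 50 mm (distance of any of stud_tub, bead_tub from where it was at the start of the episode above 0.05 m).
It also fails if it takes over 72 s, if anything falls off the work surface, if the arm or the gripper's body presses on something with over 40 N, if the wrist force passes 120 N, or if a joint passes its speed limit or range.

## Working session

There is one attempt and no reset: what is moved stays moved. The work goes in short steps, Python scripts to look and compute and a shell command to move; the robot and the scene stay as the last step left them, time stands still between calls to the robot, and variables do not carry over. Pictures are saved under pics/ and viewed, at most 10 in all, crops included, and the job is handed in when it is done.

```bash
ls; mkdir -p pics; python3 - <<'E'
from cell import bot, imaging
import cv2
for n in ("scene","top","wrist"):
    d=imaging.grab_frame(n); cv2.imwrite(f"pics/{n}0.png",d["frame"][:,:,::-1]); print(n,d["K"].round(1).tolist(),d["extrinsics"].round(4).tolist())
o=bot.get_obs(); print({k:o[k] for k in("time_s","position","tcp_rot","width")})
E
```

```text
pics
scene [[485.9, 0.0, 283.4], [0.0, 485.9, 206.1], [0.0, 0.0, 1.0]] [[0.45, 0.7062, -0.5467, 1.2672], [0.8928, -0.3682, 0.2593, -0.2853], [-0.0182, -0.6048, -0.7962, 1.1091], [0.0, 0.0, 0.0, 1.0]]
top [[423.4, 0.0, 281.5], [0.0, 423.4, 202.8], [0.0, 0.0, 1.0]] [[-0.0228, -0.9903, 0.1368, 0.4369], [-0.9997, 0.0223, -0.005, 0.0283], [0.0019, -0.1369, -0.9906, 1.0056], [0.0, 0.0, 0.0, 1.0]]
wrist [[338.7, 0.0, 281.1], [0.0, 338.7, 210.8], [0.0, 0.0, 1.0]] [[0.313, 0.9226, 0.2254, 0.164], [0.9498, -0.3036, -0.0761, 0.7081], [-0.0018, 0.2379, -0.9713, 0.3844], [0.0, 0.0, 0.0, 1.0]]
{'time_s': 0.15, 'position': array([0.22645273, 0.68836573, 0.21798847]), 'tcp_rot': array([-1.79936470e+02,  8.47665768e-03,  1.61796768e+02]), 'width': 0.092903275710129}
```

View pics/top0.png

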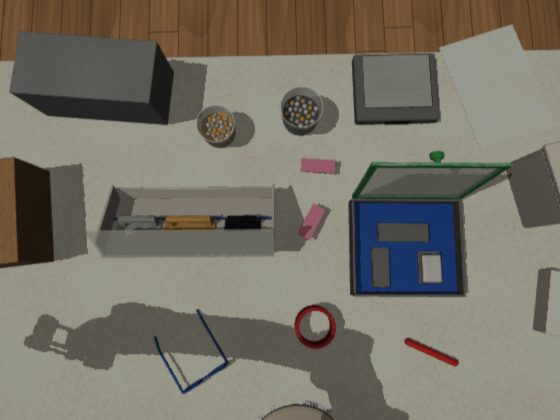

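View pics/scene0.png

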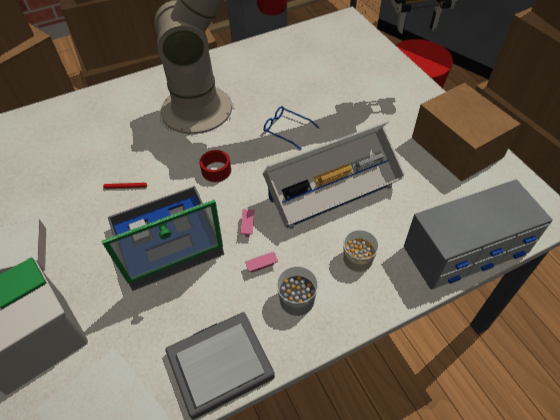

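The top view shows the bin at about (190,222), with the pulls ordered from left to right as steel (140,222), brass (190,222) and black (243,222). The case is at about (407,247) with the lid open towards the top of the image. The long well is at (403,232), the short well at (381,267) and the tin at (430,267). I'll enlarge both areas.

```bash
cat > h.py <<'E'
import numpy as np, cv2
from cell import bot, imaging
def grab(n,f=None):
    d=imaging.grab_frame(n)
    if f: cv2.imwrite(f"pics/{f}.png",d["frame"][:,:,::-1])
    return d
def onz(d,px,z):
    px=np.atleast_2d(px).astype(float); K=np.array(d["K"]);E=np.array(d["extrinsics"])
    r=np.c_[(px-K[:2,2])/K[[0,1],[0,1]],np.ones(len(px))]@E[:3,:3].T
    return E[:3,3]+r*((z-E[2,3])/r[:,2])[:,None]
def proj(d,P):
    K=np.array(d["K"]);E=np.array(d["extrinsics"]); c=(np.atleast_2d(P)-E[:3,3])@E[:3,:3]
    return c[:,:2]/c[:,2:]*K[[0,1],[0,1]]+K[:2,2]
def crop(d,f,x0,y0,x1,y1,s):
    im=cv2.resize(d["frame"][y0:y1,x0:x1,::-1],None,fx=s,fy=s,interpolation=cv2.INTER_CUBIC)
    for x in range(-(-x0//20)*20,x1,20): cv2.putText(im,str(x),(int((x-x0)*s),10),0,.35,(0,255,255),1); cv2.line(im,(int((x-x0)*s),12),(int((x-x0)*s),18),(0,255,255),1)
    for y in range(-(-y0//20)*20,y1,20): cv2.putText(im,str(y),(0,int((y-y0)*s)+4),0,.35,(0,255,255),1); cv2.line(im,(22,int((y-y0)*s)),(28,int((y-y0)*s)),(0,255,255),1)
    cv2.imwrite(f"pics/{f}.png",im)
E
python3 - <<'E'
from h import *
d=grab("top"); crop(d,"ccase",345,150,515,300,4); crop(d,"cbin",90,180,290,265,4)
E
```

```text
(no output)
```

View pics/ccase.png

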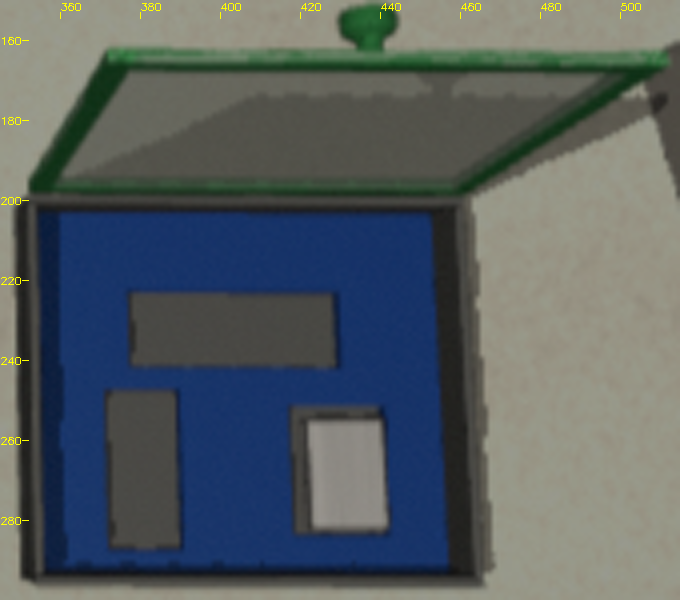

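View pics/cbin.png

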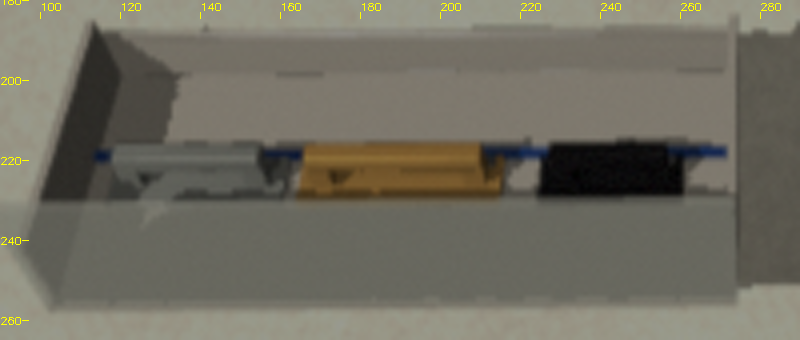

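```bash
python3 - <<'E'
from h import *
from scipy.optimize import least_squares
d=grab("top")
C=lambda u:np.array(u)/4+[345,150]; B=lambda u:np.array(u)/4+[90,180]
def fit(P,px,x0):
    P=np.array(P)/1000
    def W(p): c,s=np.cos(p[2]),np.sin(p[2]); return np.c_[p[0]+c*P[:,0]-s*P[:,1],p[1]+s*P[:,0]+c*P[:,1],P[:,2]]
    r=least_squares(lambda p:(proj(d,W(p))-px).ravel(),x0); print(r.x[:2].round(4),np.degrees(r.x[2]).round(2),'res',r.fun.reshape(-1,2).round(1).tolist()); return r.x
def rect(cx,cy,lx,ly,z): return [[cx+lx/2,cy+ly/2,z],[cx+lx/2,cy-ly/2,z],[cx-lx/2,cy-ly/2,z],[cx-lx/2,cy+ly/2,z]]
c=fit(rect(35,0,44,124,16)+rect(-46,55,92,44,16),C([(130,292),(333,292),(340,366),(130,367),(106,390),(178,390),(181,548),(108,548)]),[.4,-.3,0])
ca,sa=np.cos(c[2]),np.sin(c[2])
W=lambda P:np.array([[c[0]+ca*x/1e3-sa*y/1e3,c[1]+sa*x/1e3+ca*y/1e3,z/1e3] for x,y,z in P])
for a in (80,85,90,95,100,105,110,115,120,130):
    t=np.radians(a); print(a,((proj(d,W([[110-220*np.cos(t),y,50.5+220*np.sin(t)] for y in(125,-125)]))-[345,150])*4).round().tolist())
print('want (106,60),(668,60)')
U=lambda s,h,y:[65-s*.866+h*.5,y,30+s*.5+h*.866]
b=fit([U(60,6,177),U(60,6,-177),U(150,90,182),U(150,90,-182)],B([(95,155),(727,152),(38,200),(735,195)]),[.4,.2,0])
for n,l,e in(("steel",80,(111,262)),("brass",96,(303,482)),("black",64,(548,668))):
    print(n,onz(d,B([(x,146) for x in e]),.0942).round(4).tolist())
E
```

```text
[ 0.4628 -0.2591] -1.51 res [[-0.9, -0.3], [1.2, -0.1], [0.2, 0.3], [-0.4, -0.2], [-0.7, -0.4], [0.2, -0.3], [0.7, 0.5], [-0.2, 0.4]]
80 [[110.0, 205.0], [677.0, 208.0]]
85 [[110.0, 162.0], [677.0, 164.0]]
90 [[110.0, 119.0], [675.0, 121.0]]
95 [[108.0, 77.0], [671.0, 79.0]]
100 [[106.0, 36.0], [665.0, 38.0]]
105 [[103.0, -2.0], [657.0, -0.0]]
110 [[99.0, -38.0], [647.0, -36.0]]
115 [[95.0, -71.0], [636.0, -69.0]]
120 [[90.0, -100.0], [624.0, -98.0]]
130 [[79.0, -149.0], [596.0, -146.0]]
want (106,60),(668,60)
[0.5218 0.2148] -0.82 res [[2.9, -0.5], [3.7, -1.0], [-9.5, 0.6], [3.7, 0.3]]
steel [[0.5409, 0.3782, 0.0942], [0.5391, 0.2967, 0.0942]]
brass [[0.5386, 0.2745, 0.0942], [0.5364, 0.1778, 0.0942]]
black [[0.5356, 0.1421, 0.0942], [0.5341, 0.0773, 0.0942]]
```

The case is at (0.463, -0.259) with yaw -1.5° and the lid is at about 97°. The bin is at about (0.520, 0.226) with yaw about -1.3°. The bar lengths measure 81, 97 and 65 mm, which matches the sizes given. I'll turn the tool to yaw 89° and move towards the bin.

```bash
cat >> h.py <<'E'
from scipy.spatial.transform import Rotation as R
def to(pos,rpy=None):
    """tool-frame delta to a target pose: shift in 20 mm units, turn in turns"""
    o=bot.get_obs(); T=R.from_euler("xyz",o["tcp_rot"],degrees=True)
    w=np.zeros(3) if rpy is None else (T.inv()*R.from_euler("xyz",rpy,degrees=True)).as_rotvec()/(2*np.pi)
    print("t",round(o["time_s"],2),"at",np.round(o["position"],4),"rpy",np.round(o["tcp_rot"],1),"w",round(o["width"],4),"F",np.round(o["wrist_force"],1),"\nshift/20mm",T.inv().apply(np.array(pos)-o["position"]).round(3)/.02,"turns",w.round(4))
E
python3 -m creep '[[[0,0,-0.6],[0,0,0.0254],1],[[0,0,-0.6],[0,0,0.0254],1],[[0,0,-0.6],[0,0,0.0254],1],[[0,0,-0.6],[0,0,0.0254],1],[[0,0,-0.6],[0,0,0.0254],1],[[0,0,-0.6],[0,0,0.0254],1],[[0,0,-0.6],[0,0,0.0254],1],[[0,0,0],[0,0,0.0254],1]]' 40
python3 -m creep '[[[-0.72,0.55,0],[0,0,0],1],[[-0.72,0.55,0],[0,0,0],1],[[-0.72,0.55,0],[0,0,0],1],[[-0.72,0.55,0],[0,0,0],1],[[-0.72,0.55,0],[0,0,0],1],[[-0.72,0.55,0],[0,0,0],1],[[-0.72,0.55,0],[0,0,0],1],[[-0.72,0.55,0],[0,0,0],1]]'
python3 -c "from h import *; to([.58,.226,.2],R.from_matrix(np.c_[[0.02,1,0],[.866,-.02,-.5],[-.5,0,-.866]]).as_euler('xyz',degrees=True))"
```

```text
time_s: 1.25
position: [0.2267, 0.689, 0.3037]
tcp_rot: [180.0, -0.1, 88.3]
wrist_force: [-0.3, -0.2, -0.4]
width: 0.0932
grip_force: 0.0
time_s: 2.25
position: [0.3125, 0.5705, 0.3026]
tcp_rot: [180.0, -0.0, 88.6]
wrist_force: [0.1, -0.5, -0.2]
width: 0.0931
grip_force: 0.0
t 2.25 at [0.3125 0.5705 0.3026] rpy [180.   -0.   88.6] w 0.0931 F [ 0.1 -0.5 -0.2] 
shift/20mm [-16.9   13.8    5.15] turns [ 0.0833 -0.001  -0.0006]
```

```bash

python3 -m creep '[[[-0.72,0.58,0.1],[0,0,0],1],[[-0.72,0.58,0.1],[0,0,0],1],[[-0.72,0.58,0.1],[0,0,0],1],[[-0.72,0.58,0.1],[0,0,0],1],[[-0.72,0.58,0.1],[0,0,0],1],[[-0.72,0.58,0.1],[0,0,0],1],[[-0.72,0.58,0.1],[0,0,0],1],[[-0.72,0.58,0.1],[0,0,0],1]]' >/dev/null
python3 -m creep '[[[-0.72,0.58,0.1],[0,0,0],1],[[-0.72,0.58,0.1],[0,0,0],1],[[-0.72,0.58,0.1],[0,0,0],1],[[-0.72,0.58,0.1],[0,0,0],1],[[-0.72,0.58,0.1],[0,0,0],1],[[-0.72,0.58,0.1],[0,0,0],1],[[-0.72,0.58,0.1],[0,0,0],1],[[-0.72,0.58,0.1],[0,0,0],1]]' >/dev/null
python3 -m creep '[[[-0.6,0.58,0.1],[0,0,0],1],[[-0.6,0.58,0.1],[0,0,0],1],[[-0.6,0.58,0.1],[0,0,0],1],[[-0.6,0.58,0.1],[0,0,0],1],[[-0.6,0.58,0.1],[0,0,0],1],[[0,0.58,0.1],[0.0278,0,0],1],[[0,0,0],[0.0278,0,0],1],[[0,0,0],[0.0278,0,0],1]]'
python3 - <<'E'
from h import *
to([.576,.226,.172],R.from_matrix(np.c_[[0.02,1,0],[.866,-.02,-.5],[-.5,0,-.866]]).as_euler('xyz',degrees=True))
d=grab("wrist"); crop(d,"w1",0,0,560,420,1.42)
E
```

```text
time_s: 5.25
position: [0.561, 0.2747, 0.2593]
tcp_rot: [-149.7, -0.1, 88.6]
wrist_force: [0.6, 0.6, -1.0]
width: 0.0924
grip_force: 0.0
t 5.25 at [0.561  0.2747 0.2593] rpy [-1.497e+02 -1.000e-01  8.860e+01] w 0.0924 F [ 0.6  0.6 -1. ] 
shift/20mm [-2.45  2.9   3.35] turns [-0.0008 -0.0014 -0.0002]
```

View pics/w1.png

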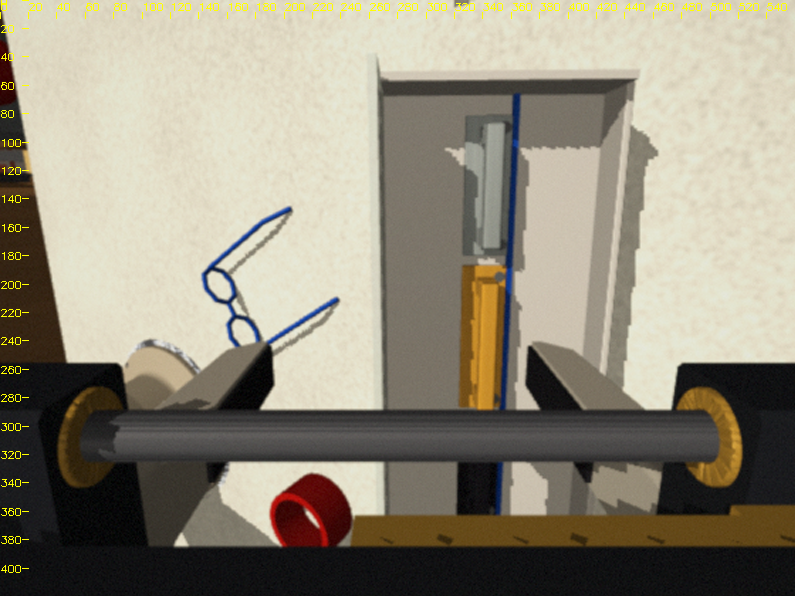

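The wrist view shows the steel plate at crop (463–510, 115–255). The far end of the brass plate is at (462–507, 265), its bar is 480–503 wide, and the rib lies at column ~508. The finger gap is centred on about column 400.

```bash
cat >> h.py <<'E'
def onbin(d,px,h,x0=.5205,yaw=0,y0=0):
    """pixels -> (s up slope, y) on the plane h over the bin floor"""
    px=np.atleast_2d(px).astype(float);K=np.array(d["K"]);E=np.array(d["extrinsics"])
    r=np.c_[(px-K[:2,2])/K[[0,1],[0,1]],np.ones(len(px))]@E[:3,:3].T
    n=np.array([.5,0,.8660254]);o=np.array([x0+.065,0,.03])
    P=E[:3,3]+r*((h-(E[:3,3]-o)@n)/(r@n))[:,None]
    return np.c_[(P-o)@[-.8660254,0,.5],P[:,1]].round(4),P.round(4)
E
python3 - <<'E'
from h import *
d=grab("wrist"); f=lambda p,h:print(h,onbin(d,np.array(p)/1.42,h)[0].tolist())
f([(484,122),(505,122),(503,249),(485,249)],.032)   # steel bar
f([(463,115),(510,115),(463,255)],.005)             # steel plate
f([(480,278),(503,278),(500,405),(480,405)],.032)   # brass bar
f([(462,265),(507,265),(462,405)],.005)
f([(517,95),(500,500)],.006)                        # rib
E
```

```text
0.032 [[0.0812, 0.3741], [0.0681, 0.3737], [0.0674, 0.2942], [0.0793, 0.2945]]
0.005 [[0.0913, 0.3822], [0.0596, 0.3813], [0.0907, 0.287]]
0.032 [[0.0823, 0.275], [0.0669, 0.2747], [0.0668, 0.1825], [0.081, 0.1827]]
0.005 [[0.0914, 0.2797], [0.0589, 0.279], [0.0908, 0.17]]
0.006 [[0.0555, 0.3936], [0.0597, 0.0865]]
```

```bash

python3 -m creep '[[[-0.6,0.5,0.5],[0,0,0],0.5],[[-0.6,0.5,0.5],[0,0,0],0.5],[[-0.6,0.5,0.5],[0,0,0],0.5],[[-0.6,0.5,0.5],[0,0,0],0.5],[[0,0.5,0.5],[0,0,0],0.5],[[0,0.4,0.5],[0,0,0],0.5],[[0,0,0.2],[0,0,0],0.5],[[0,0,0],[0,0,0],0.5]]'
python3 -c "from h import *; to([.5286,.2255,.0851],R.from_matrix(np.c_[[0.023,1,0],[.866,-.02,-.5],[-.5,0,-.866]]).as_euler('xyz',degrees=True))"
```

```text
time_s: 6.35
position: [0.5767, 0.2271, 0.174]
tcp_rot: [-149.9, -0.0, 88.7]
wrist_force: [-0.9, -0.4, -0.7]
width: 0.0465
grip_force: 0.0
t 6.35 at [0.5767 0.2271 0.174 ] rpy [-149.9   -0.    88.7] w 0.0465 F [-0.9 -0.4 -0.7] 
shift/20mm [-0.15  0.15  5.05] turns [-0.0002 -0.0009  0.    ]
```

```bash

python3 -m creep '[[[-0.15,0.15,0.75],[0,0,0],0.5],[[0,0,0.75],[0,0,0],0.5],[[0,0,0.75],[0,0,0],0.5],[[0,0,0.75],[0,0,0],0.5],[[0,0,0.75],[0,0,0],0.5],[[0,0,0.5],[0,0,0],0.5],[[0,0,0.4],[0,0,0],0.5],[[0,0,0.4],[0,0,0],0.5]]'
python3 - <<'E'
from h import *
to([.5286,.2255,.0851])
d=grab("wrist"); crop(d,"w2",150,40,450,265,2.6)
E
```

```text
time_s: 7.35
position: [0.5291, 0.2248, 0.0849]
tcp_rot: [-150.0, -0.0, 88.6]
wrist_force: [0.2, -1.0, 0.7]
width: 0.0465
grip_force: 0.0
t 7.35 at [0.5291 0.2248 0.0849] rpy [-150.    -0.    88.6] w 0.0465 F [ 0.2 -1.   0.7] 
shift/20mm [ 0.05 -0.05  0.  ] turns [0. 0. 0.]
```

View pics/w2.png

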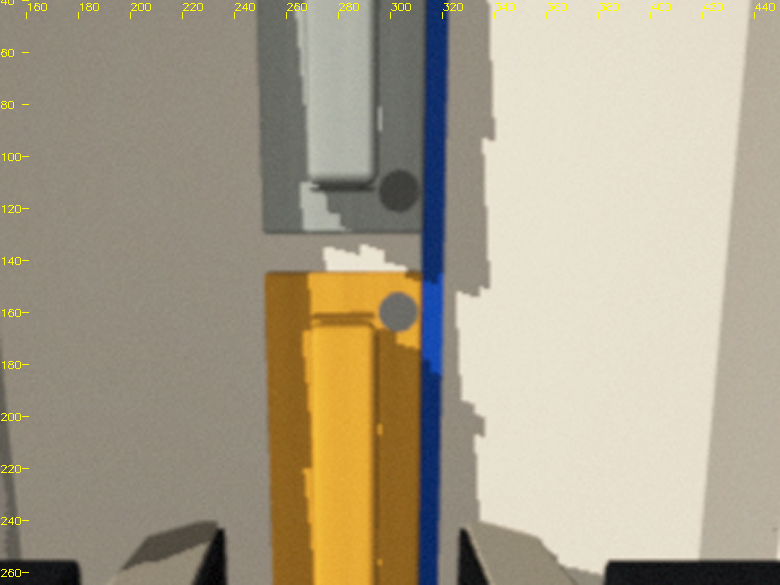

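The brass bar is centred between the fingertips: bar at crop column 343, fingers at 225 and 460. I'll close on it and lift a little.

```bash

python3 - <<'E'
from h import *
d=grab("wrist"); P=lambda p:np.array(p)/2.6+[150,40]
print(onbin(d,P([(312,324),(373,324)]),.032,.523),onbin(d,P([(266,272),(420,272)]),.005,.523)[0])
E
python3 -m creep '[[[0,0,0],[0,0,0],0],[[0,0,0],[0,0,0],0],[[0,0,0],[0,0,0],0],[[0,0,0],[0,0,0],0],[[0,0,0],[0,0,0],0]]' 45
python3 -m creep '[[[0,0,-0.5],[0,0,0],0],[[0,0,-0.5],[0,0,0],0],[[0,0,0],[0,0,0],0]]'
python3 -c "from h import *; to([.5286,.2255,.0851])"
```

```text
(array([[0.0833, 0.2733],
       [0.0729, 0.2731]]), array([[0.5318, 0.2733, 0.0994],
       [0.5409, 0.2731, 0.0941]])) [[0.0932 0.2814]
 [0.0625 0.2807]]
time_s: 8.07
position: [0.5294, 0.2248, 0.0853]
tcp_rot: [-150.0, -0.0, 88.6]
wrist_force: [0.2, 0.2, -0.0]
width: 0.0118
grip_force: 45.0
time_s: 8.45
position: [0.5401, 0.2245, 0.1034]
tcp_rot: [-150.1, -0.0, 88.6]
wrist_force: [0.1, 0.6, -1.9]
width: 0.0112
grip_force: 45.0
t 8.45 at [0.5401 0.2245 0.1034] rpy [-150.1   -0.    88.6] w 0.0112 F [ 0.1  0.6 -1.9] 
shift/20mm [ 0.05 -0.05  1.1 ] turns [0. 0. 0.]
```

Gripped within 0.4 mm of the bar's centre. Next I'll lift clear, level the tool and carry the pull to the case.

```bash

python3 -m creep '[[[0,0,-0.9],[0,0,0],0],[[0,0,-0.9],[0,0,0],0],[[0,0,-0.9],[0,0,0],0],[[0,0,-0.9],[0,0,0],0],[[0,0,-0.9],[0,0,0],0],[[0,0,-0.9],[0,0,0],0],[[0,0,0],[-0.0205,0,0],0],[[0,0,0],[-0.0205,0,0],0]]'
python3 -m creep '[[[-0.76,-0.175,-0.1],[-0.0205,0,0],0],[[-0.76,-0.175,-0.1],[-0.0205,0,0],0],[[-0.76,-0.175,-0.1],[0,0,0],0],[[-0.76,-0.175,-0.1],[0,0,0],0],[[-0.76,-0.175,0],[0,0,0],0],[[-0.76,-0.175,0],[0,0,0],0],[[-0.76,-0.175,0],[0,0,0],0],[[-0.76,-0.175,0],[0,0,0],0]]'
python3 -m creep '[[[-0.76,-0.175,-0.1],[0,0,0],0],[[-0.76,-0.175,-0.1],[0,0,0],0],[[-0.76,-0.175,-0.1],[0,0,0],0],[[-0.76,-0.175,-0.1],[0,0,0],0],[[-0.76,-0.175,0],[0,0,0],0],[[-0.76,-0.175,0],[0,0,0],0],[[-0.76,-0.175,0],[0,0,0],0],[[-0.76,-0.175,0],[0,0,0],0]]'
python3 -c "from h import *; to([.475,-.26,.22],[180,0,88.5])"
```

```text
time_s: 9.45
position: [0.5942, 0.2229, 0.1968]
tcp_rot: [-165.0, -0.0, 88.6]
wrist_force: [-0.7, 0.7, -2.4]
width: 0.011
grip_force: 45.0
time_s: 10.45
position: [0.563, 0.1012, 0.2054]
tcp_rot: [-179.5, 0.0, 88.6]
wrist_force: [0.3, 0.2, -1.8]
width: 0.0113
grip_force: 45.0
time_s: 11.45
position: [0.5322, -0.0196, 0.2138]
tcp_rot: [-179.5, 0.0, 88.6]
wrist_force: [-0.1, -0.6, -1.0]
width: 0.0115
grip_force: 45.0
t 11.45 at [ 0.5322 -0.0196  0.2138] rpy [-179.5    0.    88.6] w 0.0115 F [-0.1 -0.6 -1. ] 
shift/20mm [-12.1   -2.55  -0.3 ] turns [-0.0014  0.      0.0004]
```

```bash

python3 -m creep '[[[-0.76,-0.3,-0.1],[-0.0014,0,0],0],[[-0.76,-0.3,-0.1],[0,0,0],0],[[-0.76,-0.3,-0.1],[0,0,0],0],[[-0.76,-0.3,0],[0,0,0],0],[[-0.76,-0.3,0],[0,0,0],0],[[-0.76,-0.3,0],[0,0,0],0],[[-0.76,-0.3,0],[0,0,0],0],[[-0.76,-0.3,0],[0,0,0],0]]'
python3 -m creep '[[[-0.75,0,0],[0,0,0],0],[[-0.75,0,0],[0,0,0],0],[[-0.75,0,0],[0,0,0],0],[[-0.75,0,0],[0,0,0],0],[[-0.75,0,0],[0,0,0],0],[[-0.75,0,0],[0,0,0],0],[[-0.75,0,0],[0,0,0],0],[[-0.75,0,0],[0,0,0],0]]'
python3 - <<'E'
from h import *
to([.478,-.26,.1],[180,0,88.5])
d=grab("wrist"); crop(d,"w3",0,0,560,420,1.42)
E
```

```text
time_s: 12.45
position: [0.4811, -0.14, 0.2199]
tcp_rot: [-180.0, 0.0, 88.6]
wrist_force: [-0.1, 0.1, -2.9]
width: 0.0118
grip_force: 45.0
time_s: 13.45
position: [0.4787, -0.26, 0.2199]
tcp_rot: [180.0, 0.0, 88.6]
wrist_force: [0.0, 1.1, -1.4]
width: 0.0117
grip_force: 45.0
t 13.45 at [ 0.4787 -0.26    0.2199] rpy [180.    0.   88.6] w 0.0117 F [ 0.   1.1 -1.4] 
shift/20mm [-0.   -0.05  6.  ] turns [0.     0.     0.0004]
```

View pics/w3.png

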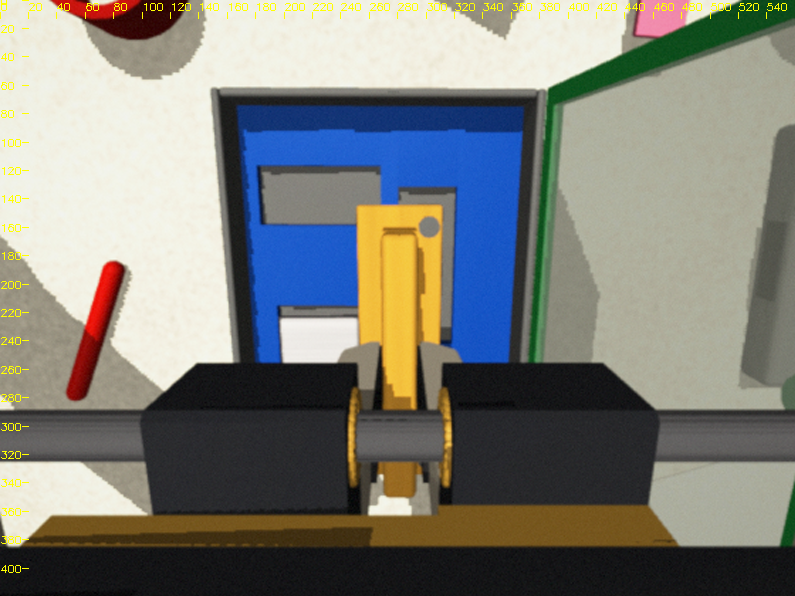

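The wrist view shows the brass plate's far end at (357–442, 205). The long well's far edge is at (398–457, 187) and the short well's corners are at (259,166), (380,165), (384,224) and (263,224). I'll refine the case pose from these.

```bash
python3 - <<'E'
from h import *
from scipy.optimize import least_squares
d=grab("wrist"); px=np.array([(398,187),(457,187),(259,166),(380,165),(384,224),(263,224)])/1.42
P=np.array([[13,62],[57,62],[-92,77],[0,77],[0,33],[-92,33]])/1e3
W=lambda p:np.c_[p[0]+np.cos(p[2])*P[:,0]-np.sin(p[2])*P[:,1],p[1]+np.sin(p[2])*P[:,0]+np.cos(p[2])*P[:,1],np.full(6,.016)]
r=least_squares(lambda p:(proj(d,W(p))-px).ravel(),[.46,-.26,0]);print(r.x.round(4),np.degrees(r.x[2]),r.fun.round(1))
c,s=np.cos(r.x[2]),np.sin(r.x[2])
for x,y in((.035,0),(-.046,.055)): print(r.x[0]+c*x-s*y,r.x[1]+s*x+c*y)
# pull plate in hand: top at TCP z-13mm
z=bot.get_obs()["position"][2]-.013; print(onz(d,np.array([(357,205),(442,205)])/1.42,z), onz(d,np.array([(382,235),(417,235)])/1.42,z+.027))
E
```

```text
[ 0.4653 -0.263  -0.0261] -1.4956711411916381 [ 0.9 -0.6  0.7 -0.6 -0.8 -0.4  1.2  0.3 -1.2  0.8 -0.8  0.8]
0.5002530602647216 -0.26389599344971687
0.42071623514627543 -0.20680051683310818
[[ 0.46421896 -0.20555203  0.20697849]
 [ 0.49538083 -0.20636488  0.20697849]] [[ 0.4740407  -0.21381912  0.23397849]
 [ 0.48510474 -0.21410777  0.23397849]]
```

```bash

python3 -m creep '[[[-0.06,0,0.9],[0,0,0],0],[[0,0,0.9],[0,0,0],0],[[0,0,0.9],[0,0,0],0],[[0,0,0.9],[0,0,0],0],[[0,0,0.9],[0,0,0],0],[[0,0,0.9],[0,0,0],0],[[0,0,0.9],[0,0,0],0],[[0,0,0.9],[0,0,0],0]]'
python3 -m creep '[[[0,0.2,0],[0,0,0],0],[[0,0.2,0],[0,0,0],0],[[0,0.2,0],[0,0,0],0],[[0,0.2,0],[0,0,0],0],[[0,0.2,0],[0,0,0],0],[[0,0,0],[0,0,0],0]]'
python3 -c "from h import *; to([.4988,-.2612,.024],[180,0,88.5])"
```

```text
time_s: 14.55
position: [0.479, -0.2597, 0.0753]
tcp_rot: [180.0, -0.0, 88.7]
wrist_force: [1.1, -0.5, -1.4]
width: 0.0116
grip_force: 45.0
time_s: 15.3
position: [0.499, -0.2606, 0.0759]
tcp_rot: [180.0, 0.0, 88.7]
wrist_force: [-0.4, 0.0, -2.5]
width: 0.0118
grip_force: 45.0
t 15.3 at [ 0.499  -0.2606  0.0759] rpy [180.    0.   88.7] w 0.0118 F [-0.4  0.  -2.5] 
shift/20mm [-0.05 -0.    2.6 ] turns [0.     0.     0.0004]
```

```bash

python3 -m creep '[[[-0.03,0,0.4],[0,0,0],0],[[0,0,0.4],[0,0,0],0],[[0,0,0.4],[0,0,0],0],[[0,0,0.4],[0,0,0],0],[[0,0,0.2],[0,0,0],0],[[0,0,0.2],[0,0,0],0],[[0,0,0.2],[0,0,0],0],[[0,0,0.15],[0,0,0],0]]'
python3 -c "from h import *; to([.4988,-.2612,.024],[180,0,88.5])"
```

```text
time_s: 16.3
position: [0.4987, -0.2612, 0.0287]
tcp_rot: [180.0, 0.0, 88.6]
wrist_force: [-1.9, 0.6, -1.7]
width: 0.0113
grip_force: 45.0
t 16.3 at [ 0.4987 -0.2612  0.0287] rpy [180.    0.   88.6] w 0.0113 F [-1.9  0.6 -1.7] 
shift/20mm [0.   0.   0.25] turns [0.     0.     0.0004]
```

```bash

python3 -m creep '[[[0,0,0.1],[0,0,0],0],[[0,0,0.08],[0,0,0],0],[[0,0,0],[0,0,0],0]]'
python3 -m creep '[[[0,0,0.05],[0,0,0],0],[[0,0,0],[0,0,0],0]]'
```

```text
time_s: 16.68
position: [0.4987, -0.2612, 0.0252]
tcp_rot: [-180.0, -0.0, 88.6]
wrist_force: [-0.5, -0.3, -2.5]
width: 0.0116
grip_force: 45.0
time_s: 16.92
position: [0.4988, -0.2613, 0.0244]
tcp_rot: [180.0, 0.0, 88.6]
wrist_force: [-2.7, 0.5, -0.9]
width: 0.0114
grip_force: 45.0
```

```bash

python3 -m creep '[[[0,0,0.05],[0,0,0],0],[[0,0,0],[0,0,0],0]]'
python3 -m creep '[[[0,0,0.05],[0,0,0],0],[[0,0,0],[0,0,0],0]]'
```

```text
time_s: 17.18
position: [0.4989, -0.2613, 0.0243]
tcp_rot: [179.9, -0.0, 88.6]
wrist_force: [-3.2, 1.0, 14.2]
width: 0.0116
grip_force: 45.0
time_s: 17.42
position: [0.4989, -0.2613, 0.0243]
tcp_rot: [179.9, -0.0, 88.6]
wrist_force: [-7.0, 2.4, 27.1]
width: 0.0115
grip_force: 45.0
```

Seated at z 0.0243, against 0.024 expected. I'll release and rise.

```bash

python3 -m creep '[[[0,0,-0.08],[0,0,0],0],[[0,0,0],[0,0,0],0.4],[[0,0,0],[0,0,0],0.4],[[0,0,0],[0,0,0],0.4]]'
python3 -m creep '[[[0,0,-0.5],[0,0,0],0.4],[[0,0,-0.5],[0,0,0],0.4],[[0,-0.5,-0.8],[0,0,0],0.4],[[0,-0.5,-0.9],[0,0,0],0.4],[[0,0,-0.9],[0,0,0],0.4],[[0,0,-0.9],[0,0,0],0.4],[[0,0,-0.9],[0,0,0],0.4],[[0,0,-0.9],[0,0,0],0.4]]'
python3 - <<'E'
from h import *
d=grab("top"); crop(d,"c2",345,140,515,300,3.6)
to([.583,.110,.22],[180,0,88.7])
E
```

```text
time_s: 17.92
position: [0.4987, -0.2612, 0.0237]
tcp_rot: [-180.0, 0.0, 88.6]
wrist_force: [-1.9, 0.1, 1.2]
width: 0.0352
grip_force: 0.0
time_s: 18.92
position: [0.4778, -0.2608, 0.1516]
tcp_rot: [180.0, 0.0, 88.6]
wrist_force: [0.7, 0.3, -0.2]
width: 0.0371
grip_force: 0.0
t 18.98 at [ 0.4786 -0.2613  0.1535] rpy [179.8   0.   88.6] w 0.0376 F [ 0.1 -0.2  1.4] 
shift/20mm [18.7   4.75 -3.35] turns [ 0.0005  0.0001 -0.0003]
```

View pics/c2.png

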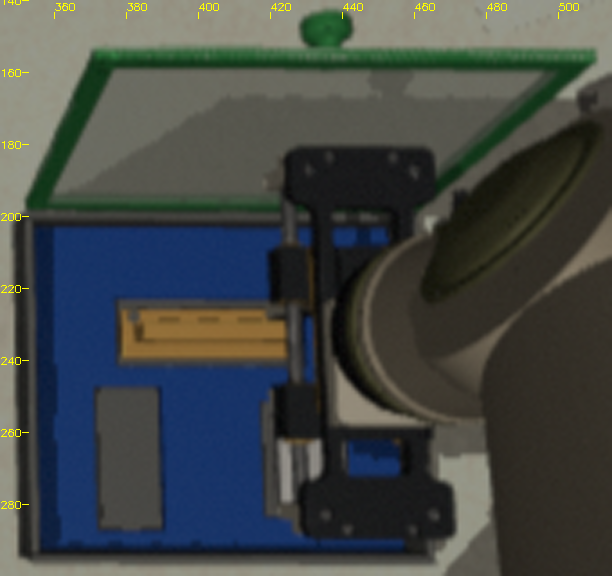

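The brass pull lies flat in the long well (crop 118–287, 307–362) and the lid is at about 100°. Now to the black pull.

```bash

python3 -m creep '[[[0.78,0,-0.4],[0,0,0],0.5],[[0.78,0,-0.4],[0,0,0],0.5],[[0.78,0,-0.4],[0,0,0],0.5],[[0.78,0,-0.4],[0,0,0],0.5],[[0.78,0,-0.4],[0,0,0],0.5],[[0.78,0,-0.4],[0,0,0],0.5],[[0.78,0,-0.4],[0,0,0],0.5],[[0.78,0,-0.4],[0,0,0],0.5]]' >/dev/null
python3 -m creep '[[[0.78,0.3,0],[0,0,0],0.5],[[0.78,0.3,0],[0,0,0],0.5],[[0.78,0.3,0],[0,0,0],0.5],[[0.78,0.3,0],[0,0,0],0.5],[[0.78,0.3,0],[0,0,0],0.5],[[0.78,0.3,0],[0,0,0],0.5],[[0.78,0.3,0],[0,0,0],0.5],[[0.78,0.3,0],[0,0,0],0.5]]' >/dev/null
python3 -m creep '[[[0.78,0.3,0],[0,0,0],0.5],[[0.78,0.3,0],[0,0,0],0.5],[[0.78,0.3,0],[0,0,0],0.5],[[0.78,0.3,0],[0,0,0],0.5],[[0.78,0.3,0],[0.0208,0,0],0.5],[[0.78,0.3,0],[0.0208,0,0],0.5],[[0.78,0.3,0],[0.0208,0,0],0.5],[[0.78,0.3,0],[0.0208,0,0],0.5]]'
python3 -c "from h import *; to([.579,.110,.1717],R.from_matrix(np.c_[[0.023,1,0],[.866,-.02,-.5],[-.5,0,-.866]]).as_euler('xyz',degrees=True))"
```

```text
time_s: 21.98
position: [0.5835, 0.1124, 0.2095]
tcp_rot: [-149.9, 0.0, 88.7]
wrist_force: [0.7, -0.5, 0.0]
width: 0.0466
grip_force: 0.0
t 21.98 at [0.5835 0.1124 0.2095] rpy [-149.9    0.    88.7] w 0.0466 F [ 0.7 -0.5  0. ] 
shift/20mm [-0.1   0.75  1.75] turns [-0.0004 -0.0009 -0.    ]
```

```bash

python3 -m creep '[[[-0.15,0.3,0.7],[0,0,0],0.5],[[0,0.3,0.7],[0,0,0],0.5],[[0,0.3,0.7],[0,0,0],0.5],[[0,0,0.7],[0,0,0],0.5],[[0,0,0.7],[0,0,0],0.5],[[0,0,0.5],[0,0,0],0.5]]'
python3 - <<'E'
from h import *
to([.5265,.109,.085],R.from_matrix(np.c_[[0.023,1,0],[.866,-.02,-.5],[-.5,0,-.866]]).as_euler('xyz',degrees=True))
d=grab("wrist"); crop(d,"w4",150,40,450,265,2.6)
E
```

```text
time_s: 22.72
position: [0.5577, 0.1089, 0.1305]
tcp_rot: [-150.0, -0.0, 88.6]
wrist_force: [-0.3, -0.7, -0.4]
width: 0.0463
grip_force: 0.0
t 22.73 at [0.5577 0.1089 0.1305] rpy [-150.    -0.    88.6] w 0.0463 F [-0.3 -0.7 -0.4] 
shift/20mm [-0.05 -0.2   2.75] turns [ 0.0001 -0.001  -0.0001]
```

View pics/w4.png

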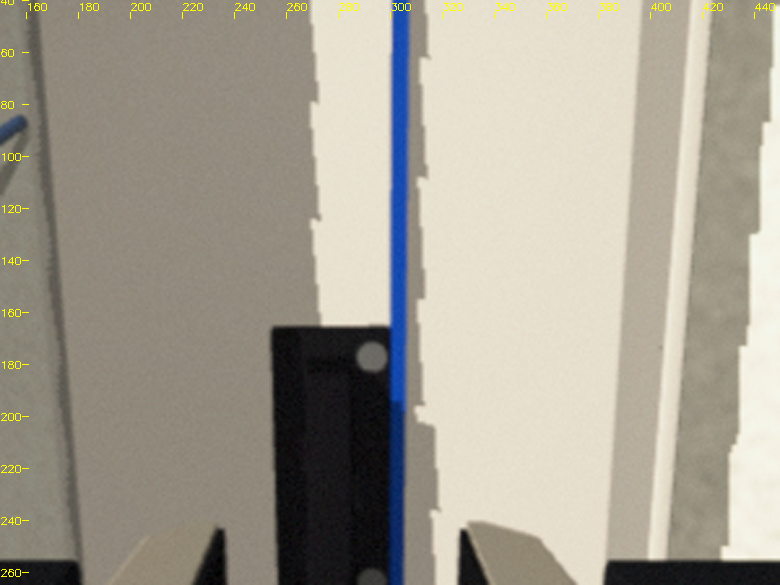

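The black plate's far end is at crop row 326, columns 272–390, and the bar's far end is at about row 370, columns 304–350. I'll compute its offset.

```bash
python3 - <<'E'
from h import *
d=grab("wrist"); P=lambda p:np.array(p)/2.6+[150,40]
print(onbin(d,P([(272,326),(390,326)]),.005,.523),onbin(d,P([(304,370),(350,370)]),.032,.523))
o=bot.get_obs()["position"]; print("TCP s",(o-[.588,0,.03])@[-.866,0,.5], o)
E
```

```text
(array([[0.0947, 0.1498],
       [0.0636, 0.1491]]), array([[0.5085, 0.1498, 0.0817],
       [0.5354, 0.1491, 0.0662]])) (array([[0.0854, 0.1418],
       [0.0746, 0.1416]]), array([[0.5301, 0.1418, 0.1004],
       [0.5394, 0.1416, 0.095 ]]))
TCP s 0.07662956170414886 [0.55744318 0.10896939 0.13033472]
```

```bash

python3 -m creep '[[[0.03,-0.15,0.6],[0,0,0],0.5],[[0,0,0.6],[0,0,0],0.5],[[0,0,0.6],[0,0,0],0.5],[[0,0,0.5],[0,0,0],0.5],[[0,0,0.42],[0,0,0],0.5],[[0,0,0],[0,0,0],0.5]]'
python3 -m creep '[[[0,0,0],[0,0,0],0],[[0,0,0],[0,0,0],0],[[0,0,0],[0,0,0],0],[[0,0,0],[0,0,0],0],[[0,0,0],[0,0,0],0]]' 45
python3 -m creep '[[[0,0,-0.5],[0,0,0],0],[[0,0,-0.8],[0,0,0],0],[[0,0,-0.9],[0,0,0],0],[[0,0,-0.9],[0,0,0],0],[[0,0,-0.9],[0,0,0],0],[[0,0,-0.9],[0,0,0],0],[[0,0,-0.9],[0,0,0],0],[[0,0,0],[0,0,0],0]]'
python3 -c "from h import *; to([.42,-.205,.2],[180,0,-1.5])"
```

```text
time_s: 23.58
position: [0.5282, 0.1101, 0.0848]
tcp_rot: [-150.0, 0.0, 88.6]
wrist_force: [-0.1, -0.2, -0.2]
width: 0.0464
grip_force: 0.0
time_s: 24.2
position: [0.5287, 0.1102, 0.0855]
tcp_rot: [-150.0, -0.0, 88.6]
wrist_force: [0.4, -0.0, 1.4]
width: 0.0117
grip_force: 45.0
time_s: 25.2
position: [0.588, 0.1085, 0.1873]
tcp_rot: [-150.2, -0.0, 88.6]
wrist_force: [0.6, 0.3, -1.6]
width: 0.0113
grip_force: 45.0
t 25.2 at [0.588  0.1085 0.1873] rpy [-150.2   -0.    88.6] w 0.0113 F [ 0.6  0.3 -1.6] 
shift/20mm [-15.85  -7.3    3.45] turns [-0.0648  0.0648  0.2442]
```

```bash

python3 -m creep '[[[0,0,-0.2],[-0.0208,0,0],0],[[0,0,-0.2],[-0.0208,0,0],0],[[0,0,-0.2],[-0.0208,0,0],0],[[0,0,-0.2],[-0.0208,0,0],0],[[0,0,-0.2],[0,0,0.0278],0],[[0,0,0],[0,0,0.0278],0],[[0,0,0],[0,0,0.0278],0],[[0,0,0],[0,0,0.0278],0]]'
python3 -m creep '[[[0,0,-0.2],[0,0,0.0278],0],[[0,0,-0.2],[0,0,0.0278],0],[[0,0,0],[0,0,0.0278],0],[[0,0,0],[0,0,0.0278],0],[[0,0,0],[0,0,0.0278],0],[[-0.6,0.6,0],[0,0,0],0],[[-0.7,0.7,0],[0,0,0],0],[[-0.7,0.7,0],[0,0,0],0]]'
python3 -c "from h import *; to([.42,-.205,.2],[180,0,-1.5])"
```

```text
time_s: 26.2
position: [0.591, 0.1087, 0.2046]
tcp_rot: [-180.0, 0.0, 48.3]
wrist_force: [-0.1, 0.9, -0.5]
width: 0.0114
grip_force: 45.0
time_s: 27.2
position: [0.549, 0.0681, 0.213]
tcp_rot: [-180.0, 0.0, -1.4]
wrist_force: [-0.5, 0.5, -2.3]
width: 0.0113
grip_force: 45.0
t 27.2 at [0.549  0.0681 0.213 ] rpy [-180.     0.    -1.4] w 0.0113 F [-0.5  0.5 -2.3] 
shift/20mm [-6.1  13.8   0.65] turns [-0.0001  0.      0.0004]
```

```bash

python3 -m creep '[[[-0.6,0.75,0],[0,0,0],0],[[-0.6,0.75,0],[0,0,0],0],[[-0.6,0.75,0],[0,0,0],0],[[-0.6,0.75,0],[0,0,0],0],[[-0.6,0.75,0],[0,0,0],0],[[-0.6,0.75,0],[0,0,0],0],[[-0.6,0.75,0],[0,0,0],0],[[-0.6,0.75,0],[0,0,0],0]]'
python3 -m creep '[[[-0.2,0.75,0],[0,0,0],0],[[-0.2,0.75,0],[0,0,0],0],[[-0.2,0.75,0],[0,0,0],0],[[-0.2,0.75,0],[0,0,0],0],[[-0.2,0.75,0],[0,0,0],0],[[-0.2,0.75,0],[0,0,0],0],[[0,0.75,0],[0,0,0],0],[[0,0.75,0],[0,0,0],0]]'
python3 - <<'E'
from h import *
to([.4195,-.204,.05],[180,0,-1.5])
d=grab("wrist"); crop(d,"w5",0,0,560,420,1.42)
E
```

```text
time_s: 28.2
position: [0.4509, -0.0489, 0.2128]
tcp_rot: [180.0, -0.0, -1.4]
wrist_force: [-0.0, -0.3, -1.6]
width: 0.0115
grip_force: 45.0
time_s: 29.2
position: [0.4245, -0.1682, 0.2128]
tcp_rot: [-180.0, -0.0, -1.4]
wrist_force: [0.0, 0.2, -1.3]
width: 0.0117
grip_force: 45.0
t 29.2 at [ 0.4245 -0.1682  0.2128] rpy [-180.    -0.    -1.4] w 0.0117 F [ 0.   0.2 -1.3] 
shift/20mm [-0.2   1.8   8.15] turns [-0.     -0.      0.0002]
```

View pics/w5.png

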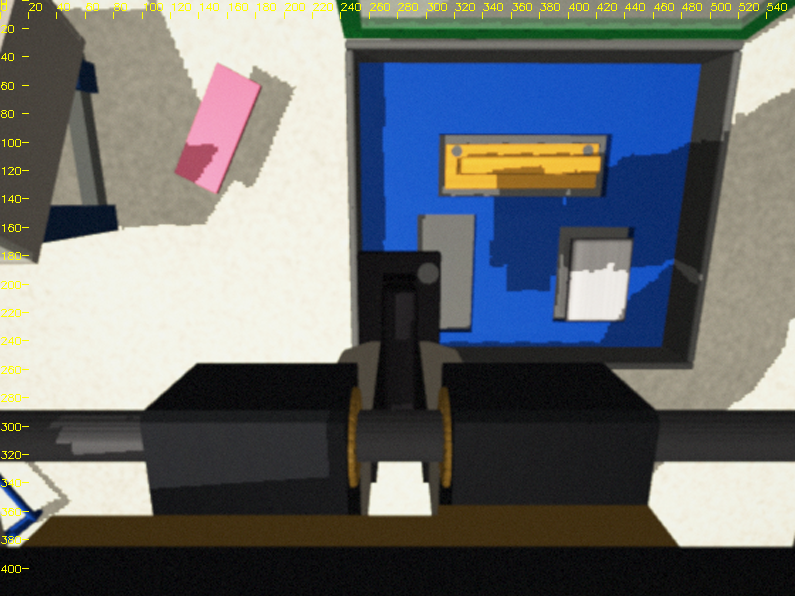

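The wrist view shows the brass pull seated in its well (440–607, 134–196). The short well runs from (420,214) to (472,330), and the black plate's far end is at (359–440, 251). I'll compute the offset between the short well and the held pull.

```bash
python3 - <<'E'
from h import *
from scipy.optimize import least_squares
d=grab("wrist"); px=np.array([(440,134),(607,135),(603,196),(440,196),(420,214),(474,214),(471,330)])/1.42
P=np.array([[57,62],[57,-62],[13,-62],[13,62],[0,77],[0,33],[-92,33]])/1e3
W=lambda p:np.c_[p[0]+np.cos(p[2])*P[:,0]-np.sin(p[2])*P[:,1],p[1]+np.sin(p[2])*P[:,0]+np.cos(p[2])*P[:,1],np.full(len(P),.016)]
r=least_squares(lambda p:(proj(d,W(p))-px).ravel(),[.46,-.26,0]);print(r.x.round(4),np.degrees(r.x[2]),r.fun.round(1))
c,s=np.cos(r.x[2]),np.sin(r.x[2])
for x,y in((.035,0),(-.046,.055)): print(r.x[0]+c*x-s*y,r.x[1]+s*x+c*y)
z=bot.get_obs()["position"][2]-.013; print(onz(d,np.array([(359,251),(440,251)])/1.42,z))
print(onz(d,np.array([(446,143),(600,143),(600,188),(446,188)])/1.42,.011))
E
```

```text
[ 0.4638 -0.2626 -0.0288] -1.6517285186920518 [-1.1 -0.3  2.8 -0.8  1.2  0.3 -2.   0.1 -2.3 -0.   1.2  0.   0.1  1.3]
0.49876091068975525 -0.26356289407557887
0.4193798922152199 -0.2062509938632715
[[ 0.46485898 -0.15702566  0.20000059]
 [ 0.4640282  -0.18743206  0.20000059]]
[[ 0.51627595 -0.2080788   0.011     ]
 [ 0.51323787 -0.32073925  0.011     ]
 [ 0.4810822  -0.32305393  0.011     ]
 [ 0.48420267 -0.20795198  0.011     ]]
```

```bash

python3 -m creep '[[[-0.2,0.6,0],[0,0,0],0],[[0,0.6,0],[0,0,0],0],[[0,0.55,0],[0,0,0],0],[[0,0,0.9],[0,0,0],0],[[0,0,0.9],[0,0,0],0],[[0,0,0.9],[0,0,0],0],[[0,0,0.9],[0,0,0],0],[[0,0,0.9],[0,0,0],0]]'
python3 -c "from h import *; to([.4194,-.2032,.024],[180,0,-1.5])"
```

```text
time_s: 30.3
position: [0.4201, -0.2026, 0.1222]
tcp_rot: [180.0, -0.0, -1.4]
wrist_force: [0.4, 0.1, -1.2]
width: 0.0111
grip_force: 45.0
t 30.3 at [ 0.4201 -0.2026  0.1222] rpy [180.   -0.   -1.4] w 0.0111 F [ 0.4  0.1 -1.2] 
shift/20mm [-0.05  0.05  4.9 ] turns [ 0.     -0.      0.0002]
```

```bash

python3 -m creep '[[[-0.03,0.03,0.9],[0,0,0],0],[[0,0,0.9],[0,0,0],0],[[0,0,0.8],[0,0,0],0],[[0,0,0.7],[0,0,0],0],[[0,0,0.5],[0,0,0],0],[[0,0,0.4],[0,0,0],0],[[0,0,0.3],[0,0,0],0],[[0,0,0.15],[0,0,0],0]]'
python3 -m creep '[[[0,0,0.12],[0,0,0],0],[[0,0,0.05],[0,0,0],0],[[0,0,0],[0,0,0],0]]'
```

```text
time_s: 31.3
position: [0.4193, -0.2029, 0.0296]
tcp_rot: [-180.0, -0.0, -1.4]
wrist_force: [-0.7, -0.2, -1.0]
width: 0.0118
grip_force: 45.0
time_s: 31.68
position: [0.4193, -0.2027, 0.0265]
tcp_rot: [180.0, -0.0, -1.4]
wrist_force: [0.7, -0.5, -1.5]
width: 0.0114
grip_force: 45.0
```

```bash

python3 -m creep '[[[0,0,0.1],[0,0,0],0],[[0,0,0],[0,0,0],0]]'
python3 -m creep '[[[0,0,0.05],[0,0,0],0],[[0,0,0],[0,0,0],0]]'
```

```text
time_s: 31.92
position: [0.4193, -0.2026, 0.0249]
tcp_rot: [-180.0, -0.1, -1.4]
wrist_force: [-0.8, 1.0, 9.8]
width: 0.0115
grip_force: 45.0
time_s: 32.17
position: [0.4194, -0.2026, 0.0249]
tcp_rot: [-180.0, -0.1, -1.5]
wrist_force: [-2.9, 1.5, 27.7]
width: 0.0114
grip_force: 45.0
```

Both pulls are seated. I'll release, rise, close the fingers and go over behind the lid, off to one side of the knob.

```bash

python3 -m creep '[[[0,0,-0.08],[0,0,0],0],[[0,0,0],[0,0,0],0.4],[[0,0,0],[0,0,0],0.4],[[0,0,0],[0,0,0],0.4],[[0,0,-0.3],[0,0,0],0.4],[[0,0,-0.5],[0,0,0],0.4],[[0,0,-0.8],[0,0,0],0.4],[[0,0,-0.9],[0,0,0],0.4]]'
python3 -m creep '[[[0,0,-1],[0,0,0],0],[[0,0,-1],[0,0,0],0],[[0,0,-1],[0,0,0],0],[[0,0,-1],[0,0,0],0],[[0,0,-1],[0,0,0],0],[[0,0,-1],[0,0,0],0],[[0,0,-1],[0,0,0],0],[[0,0,-1],[0,0,0],0]]'
python3 - <<'E'
from h import *
to([.69,-.205,.30],[180,0,-1.5])
d=grab("top"); im=d["frame"].astype(int); m=((im[:,:,1]>im[:,:,0]+40)&(im[:,:,1]>im[:,:,2]+25)).astype(np.uint8)
for x in range(370,500,10):
    y=np.nonzero(m[130:205,x])[0]; print(x,(y[0]+130,y[-1]+130) if len(y) else None,end=' ')
for a in (95,98,101,104,107,110):
    t=np.radians(a); print(a,proj(d,[[.4635+.11-.22*np.cos(t)+.0,-.26+.1,.0505+.22*np.sin(t)]]).round(1).tolist())
# pulls seen from above, brass/black blobs at z~.011/.038
print(onz(d,[[430,232]],.016))
E
```

```text
time_s: 33.17
position: [0.419, -0.2027, 0.0757]
tcp_rot: [-180.0, 0.0, -1.4]
wrist_force: [0.5, 0.1, 0.5]
width: 0.0371
grip_force: 0.0
time_s: 34.17
position: [0.4187, -0.2026, 0.2359]
tcp_rot: [-180.0, 0.0, -1.4]
wrist_force: [-0.5, -1.2, 0.3]
width: 0.0002
grip_force: 0.0
t 34.17 at [ 0.4187 -0.2026  0.2359] rpy [-180.     0.    -1.4] w 0.0002 F [-0.5 -1.2  0.3] 
shift/20mm [13.55 -0.2  -3.2 ] turns [-0.0001  0.0001  0.0001]
370 None 380 (np.int64(154), np.int64(156)) 390 (np.int64(154), np.int64(156)) 400 (np.int64(154), np.int64(156)) 410 (np.int64(154), np.int64(156)) 420 (np.int64(154), np.int64(156)) 430 (np.int64(146), np.int64(150)) 440 (np.int64(144), np.int64(154)) 450 (np.int64(154), np.int64(155)) 460 (np.int64(154), np.int64(156)) 470 (np.int64(155), np.int64(157)) 480 (np.int64(155), np.int64(156)) 490 None 95 [[384.8, 170.3]]
98 [[384.2, 164.2]]
101 [[383.6, 158.2]]
104 [[382.9, 152.4]]
107 [[382.2, 146.9]]
110 [[381.4, 141.6]]
[[ 0.49690527 -0.32245988  0.016     ]]
```

```bash

python3 -m creep '[[[0,0,-1],[0,0,0],0],[[0,0,-1],[0,0,0],0],[[0.5,0,-1],[0,0,0],0],[[1,0,-0.5],[0,0,0],0],[[1,0,0],[0,0,0],0],[[1,0,0],[0,0,0],0],[[1,0,0],[0,0,0],0],[[1,0,0],[0,0,0],0]]'
python3 -m creep '[[[1,0,0],[0,0,0],0],[[1,0,0],[0,0,0],0],[[1,0,0],[0,0,0],0],[[1,0,0],[0,0,0],0],[[1,0,0],[0,0,0],0],[[1,0,0],[0,0,0],0],[[1,0,0],[0,0,0],0],[[1,0,0],[0,0,0],0]]'
python3 - <<'E'
from h import *
to([.69,-.205,.23],[180,0,-1.5])
d=grab("top"); im=d["frame"].astype(int)
hsv=cv2.cvtColor(d["frame"],cv2.COLOR_RGB2HSV)
br=(hsv[...,0]>10)&(hsv[...,0]<30)&(hsv[...,1]>120)&(hsv[...,2]>60); bk=im.max(2)<45
for n,m,z in(("brass",br,.011),("black",bk,.011)):
    k=np.zeros(m.shape,np.uint8); k[205:285,358:455]=m[205:285,358:455]
    c=max(cv2.findContours(k,0,2)[0],key=cv2.contourArea); r=cv2.minAreaRect(c); print(n,np.round(r[0],1),np.round(r[1],1),r[2], onz(d,cv2.boxPoints(r),z)[:,:2].round(3).tolist(), onz(d,[r[0]],.02).round(4))
E
```

```text
time_s: 35.22
position: [0.5301, -0.2055, 0.304]
tcp_rot: [-180.0, 0.1, -1.4]
wrist_force: [0.2, -0.1, -0.3]
width: 0.0006
grip_force: 0.0
time_s: 36.22
position: [0.69, -0.2095, 0.3033]
tcp_rot: [-180.0, 0.1, -1.4]
wrist_force: [-0.5, 0.2, 0.5]
width: 0.0004
grip_force: 0.0
t 36.23 at [ 0.69   -0.2095  0.3033] rpy [-1.8e+02  1.0e-01 -1.4e+00] w 0.0004 F [-0.5  0.2  0.5] 
shift/20mm [ 0.   -0.2   3.65] turns [-0.0001  0.0003  0.0002]
brass [423.3 236.3] [ 6.4 11.3] 45.0 [[0.484, -0.293], [0.502, -0.313], [0.491, -0.323], [0.473, -0.303]] [[ 0.4871 -0.3046  0.02  ]]
black [383.5 280. ] [ 9.2 17.7] 45.0 [[0.382, -0.186], [0.41, -0.217], [0.395, -0.231], [0.367, -0.201]] [[ 0.3891 -0.2066  0.02  ]]
```

```bash

python3 -m creep '[[[0,-0.2,0.8],[0,0,0],0],[[0,0,0.8],[0,0,0],0],[[0,0,0.8],[0,0,0],0],[[0,0,0.8],[0,0,0],0],[[-0.5,0,0],[0,0,0],0],[[-0.8,0,0],[0,0,0],0],[[-0.8,0,0],[0,0,0],0],[[-0.8,0,0],[0,0,0],0]]'
python3 -m creep '[[[-0.8,0,0],[0,0,0],0],[[-0.8,0,0],[0,0,0],0],[[-0.8,0,0],[0,0,0],0]]'
python3 -m creep '[[[-0.8,0,0],[0,0,0],0],[[-0.8,0,0.1],[0,0,0],0],[[-0.8,0,0.1],[0,0,0],0]]'
python3 -c "from h import *; to([.4917,-.205,.218],[180,0,-1.5])"
```

```text
time_s: 37.28
position: [0.6304, -0.2042, 0.2416]
tcp_rot: [180.0, -0.1, -1.4]
wrist_force: [0.9, 0.1, 2.9]
width: 0.0004
grip_force: 0.8
time_s: 37.65
position: [0.5824, -0.2028, 0.2412]
tcp_rot: [-180.0, -0.0, -1.4]
wrist_force: [1.6, -0.3, 1.8]
width: 0.0004
grip_force: 0.7
time_s: 38.02
position: [0.5342, -0.2015, 0.2368]
tcp_rot: [-180.0, 0.0, -1.4]
wrist_force: [0.8, -0.1, -0.5]
width: 0.0006
grip_force: 0.6
t 38.02 at [ 0.5342 -0.2015  0.2368] rpy [-180.     0.    -1.4] w 0.0006 F [ 0.8 -0.1 -0.5] 
shift/20mm [-2.1   0.25  0.95] turns [-0.      0.      0.0002]
```

```bash

python3 -m creep '[[[-0.7,0.05,0.3],[0,0,0],0],[[-0.7,0.05,0.3],[0,0,0],0],[[-0.7,0,0.35],[0,0,0],0]]'
python3 - <<'E'
from h import *
to([.4513,-.205,.189],[180,0,-1.5])
for cam in("top","scene"):
    d=grab(cam); im=d["frame"].astype(int); g=((im[:,:,1]>im[:,:,0]+30)&(im[:,:,1]>im[:,:,2]+20))
    best=[]
    for a in range(0,111,3):
        t=np.radians(a); u=np.array([-np.cos(t),0,np.sin(t)]);n=np.array([np.sin(t),0,np.cos(t)])
        P=[np.array([.574,-.262,.0505])+u*.218+n*.003+[0,y,0] for y in np.linspace(-.12,.12,60)]
        P+=[np.array([.574,-.262,.0505])+u*r+n*.003+[0,s*.122,0] for r in np.linspace(.05,.21,40) for s in(1,-1)]
        q=proj(d,P).round().astype(int); ok=(q[:,0]>=0)&(q[:,0]<560)&(q[:,1]>=0)&(q[:,1]<420)
        best.append((g[q[ok,1],q[ok,0]].mean().round(2),a))
    print(cam,sorted(best)[::-1][:4])
E
```

```text
time_s: 38.4
position: [0.4923, -0.2026, 0.2175]
tcp_rot: [180.0, 0.0, -1.4]
wrist_force: [1.3, 0.1, 0.5]
width: 0.0001
grip_force: 0.5
t 38.4 at [ 0.4923 -0.2026  0.2175] rpy [180.    0.   -1.4] w 0.0001 F [1.3 0.1 0.5] 
shift/20mm [-2.05  0.15  1.45] turns [0.     0.     0.0002]
top [(np.float64(0.15), 60), (np.float64(0.14), 66), (np.float64(0.14), 63), (np.float64(0.09), 69)]
scene [(np.float64(0.84), 60), (np.float64(0.77), 57), (np.float64(0.74), 24), (np.float64(0.69), 21)]
```

The lid is at 60°, as planned, so I'll continue along the arc.

```bash

python3 -m creep '[[[-0.67,0,0.48],[0,0,0],0],[[-0.67,0,0.48],[0,0,0],0],[[-0.67,0,0.48],[0,0,0],0]]'
python3 -m creep '[[[-0.52,0,0.64],[0,0,0],0],[[-0.52,0,0.64],[0,0,0],0],[[-0.52,0,0.64],[0,0,0],0]]'
python3 -m creep '[[[-0.3,0,0.75],[0,0,0],0],[[-0.3,0,0.75],[0,0,0],0],[[-0.3,0,0.75],[0,0,0],0]]'
python3 -m creep '[[[-0.1,0,0.7],[0,0,0],0],[[0,0,0.6],[0,0,0],0],[[0,0,0.5],[0,0,0],0],[[0,0,0.2],[0,0,0],0]]'
```

```text
time_s: 38.88
position: [0.452, -0.2015, 0.1884]
tcp_rot: [180.0, 0.0, -1.4]
wrist_force: [1.9, -0.7, -1.5]
width: 0.0007
grip_force: 0.4
time_s: 39.25
position: [0.4208, -0.2007, 0.1501]
tcp_rot: [180.0, 0.0, -1.4]
wrist_force: [1.1, 0.1, -0.1]
width: 0.0007
grip_force: 0.3
time_s: 39.62
position: [0.4027, -0.2002, 0.105]
tcp_rot: [180.0, 0.0, -1.4]
wrist_force: [1.6, -0.3, 0.6]
width: 0.0007
grip_force: 0.3
time_s: 40.12
position: [0.4007, -0.2002, 0.0652]
tcp_rot: [-180.0, 0.1, -1.5]
wrist_force: [-0.1, -0.6, -0.5]
width: 0.0004
grip_force: 0.3
```

```bash

python3 -m creep '[[[0,0,0.2],[0,0,0],0],[[0,0,0.15],[0,0,0],0],[[0,0,0],[0,0,0],0]]'
python3 -m creep '[[[0,0,0.08],[0,0,0],0],[[0,0,0],[0,0,0],0]]'
```

```text
time_s: 40.5
position: [0.4019, -0.2003, 0.0588]
tcp_rot: [-180.0, -0.0, -1.4]
wrist_force: [-0.2, 0.2, 0.1]
width: 0.0005
grip_force: 0.0
time_s: 40.75
position: [0.402, -0.2003, 0.0572]
tcp_rot: [180.0, -0.0, -1.4]
wrist_force: [0.2, 0.1, -0.1]
width: 0.0004
grip_force: 0.0
```

```bash

python3 -m creep '[[[0,0,0.05],[0,0,0],0],[[0,0,0],[0,0,0],0]]'
python3 -m creep '[[[0,0,0.05],[0,0,0],0],[[0,0,0],[0,0,0],0]]'
python3 - <<'E'
from h import *
for cam in("scene","top"):
    d=grab(cam); im=d["frame"].astype(int); g=((im[:,:,1]>im[:,:,0]+30)&(im[:,:,1]>im[:,:,2]+20))
    best=[]
    for a in range(0,40,2):
        t=np.radians(a); u=np.array([-np.cos(t),0,np.sin(t)]);n=np.array([np.sin(t),0,np.cos(t)])
        P=[np.array([.574,-.262,.0505])+u*.218+n*.003+[0,y,0] for y in np.linspace(-.12,.12,60)]
        P+=[np.array([.574,-.262,.0505])+u*r+n*.003+[0,s*.122,0] for r in np.linspace(.05,.21,40) for s in(1,-1)]
        q=proj(d,P).round().astype(int); best.append((g[q[:,1],q[:,0]].mean().round(2),a))
    print(cam,best)
E
```

```text
time_s: 41.0
position: [0.402, -0.2003, 0.0567]
tcp_rot: [-180.0, -0.1, -1.4]
wrist_force: [-0.4, 0.8, 9.4]
width: 0.0006
grip_force: 5.1
time_s: 41.25
position: [0.402, -0.2003, 0.0564]
tcp_rot: [-180.0, -0.1, -1.5]
wrist_force: [-2.7, 2.0, 26.6]
width: 0.0002
grip_force: 13.5
scene [(np.float64(0.79), 0), (np.float64(0.59), 2), (np.float64(0.41), 4), (np.float64(0.36), 6), (np.float64(0.32), 8), (np.float64(0.32), 10), (np.float64(0.3), 12), (np.float64(0.29), 14), (np.float64(0.27), 16), (np.float64(0.27), 18), (np.float64(0.24), 20), (np.float64(0.21), 22), (np.float64(0.18), 24), (np.float64(0.15), 26), (np.float64(0.12), 28), (np.float64(0.1), 30), (np.float64(0.08), 32), (np.float64(0.07), 34), (np.float64(0.05), 36), (np.float64(0.05), 38)]
top [(np.float64(0.22), 0), (np.float64(0.2), 2), (np.float64(0.18), 4), (np.float64(0.16), 6), (np.float64(0.16), 8), (np.float64(0.15), 10), (np.float64(0.15), 12), (np.float64(0.14), 14), (np.float64(0.14), 16), (np.float64(0.11), 18), (np.float64(0.09), 20), (np.float64(0.09), 22), (np.float64(0.09), 24), (np.float64(0.07), 26), (np.float64(0.06), 28), (np.float64(0.04), 30), (np.float64(0.04), 32), (np.float64(0.04), 34), (np.float64(0.04), 36), (np.float64(0.03), 38)]
```

The lid is shut: the tool bottoms out at z 0.0565, the lid's top face, with 27 N, and the scene camera fits 0°. I'll rise clear, check the result and hand in.

```bash

python3 -m creep '[[[0,0,-0.3],[0,0,0],0],[[0,0,-0.7],[0,0,0],0],[[0,0,-1],[0,0,0],0],[[0,0,-1],[0,0,0],0],[[0,0,-1],[0,0,0],0],[[0,0,-1],[0,0,0],0],[[0,0,0],[0,0,0],0],[[0,0,0],[0,0,0],0]]'
python3 - <<'E'
from h import *
d=grab("scene"); im=d["frame"].astype(int); g=((im[:,:,1]>im[:,:,0]+30)&(im[:,:,1]>im[:,:,2]+20))
for a in range(0,7):
    t=np.radians(a); u=np.array([-np.cos(t),0,np.sin(t)]);n=np.array([np.sin(t),0,np.cos(t)])
    P=[np.array([.574,-.262,.0505])+u*.218+n*.003+[0,y,0] for y in np.linspace(-.12,.12,60)]
    q=proj(d,P).round().astype(int); print(a,g[q[:,1],q[:,0]].mean().round(2),end=' ')
from cell import sign_off
print(sign_off())
E
```

```text
time_s: 42.35
position: [0.4018, -0.2, 0.1548]
tcp_rot: [-180.0, 0.0, -1.4]
wrist_force: [-0.3, 0.5, -0.7]
width: 0.0003
grip_force: 0.0
0 1.0 1 0.93 2 0.52 3 0.13 4 0.08 5 0.07 6 0.07 the job is handed in; nothing more can be done
None
```

I laid the brass pull in the long well and the black pull in the short well, lowered the lid fully shut (the camera check fits 0°), and handed the job in at about 42 s; no verdict was returned.

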